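# Seat the hour marks round a clock dial

## Task

Five hour marks on the open clock dial still stand up on their pins: trace the row with your fingertips, starting at the twin-bar 12 o'clock mark beside the gap and going clockwise, and press each mark gently fully down onto the band as you reach it. From the first mark to the last keep the fingertips low along the band (within about 30 mm above it) without straying off it to the side. Grip and lift nothing, leave the dial lying where it is, and leave the other things on the mat alone.

Things in the scene. Friction and masses are not known exactly. Their poses are not given: they have to be found in the camera images.
- dial: Loose clock dial, 0.6 kg: flat aluminium band 6 mm thick bent into an open circle (C), radii 82 and 118 mm, on a black mat whose top is 3 mm above the work surface. Origin: centre of the circle, at the underside; z up, +x towards the 12 o'clock mark, clockwise from above = from +x to -y. Gap: 15 to 75 degrees towards +y. Raised marks every 30 degrees at radius 100 mm; the flat printed marks need nothing.
- mark0_top (a point): Centre of the top face of the 12 o'clock mark, the FIRST of the row, the one beside the gap: a twin bar, 30 mm long (radially) and 21 mm wide over both bars; dark steel, 4 mm thick, on thin pins. Moves with the mark. Its top is about 11 mm above the band before and 4 mm above it once the mark is fully down.
- mark0 (a joint): How far mark 1 of the row has been pressed down, m: 0 = fully raised, 0.007 = down on the band (hard stop). It starts at 0 to 0.0012, moves under about 4 N and stays where it is left.
- mark1_top (a point): Centre of the top face of the 1 o'clock mark, second of the row: a single bar, 30 mm long (radially) and 11 mm wide; dark steel, 4 mm thick, on thin pins. Moves with the mark. Its top is about 11 mm above the band before and 4 mm above it once the mark is fully down.
- mark1 (a joint): How far mark 2 of the row has been pressed down, m: 0 = fully raised, 0.007 = down on the band (hard stop). It starts at 0 to 0.0012, moves under about 4 N and stays where it is left.
- mark2_top (a point): Centre of the top face of the 2 o'clock mark, third of the row: a single bar, 30 mm long (radially) and 11 mm wide; dark steel, 4 mm thick, on thin pins. Moves with the mark. Its top is about 11 mm above the band before and 4 mm above it once the mark is fully down.
- mark2 (a joint): How far mark 3 of the row has been pressed down, m: 0 = fully raised, 0.007 = down on the band (hard stop). It starts at 0 to 0.0012, moves under about 4 N and stays where it is left.
- mark3_top (a point): Centre of the top face of the 3 o'clock mark, fourth of the row: a single bar, 30 mm long (radially) and 11 mm wide; dark steel, 4 mm thick, on thin pins. Moves with the mark. Its top is about 11 mm above the band before and 4 mm above it once the mark is fully down.
- mark3 (a joint): How far mark 4 of the row has been pressed down, m: 0 = fully raised, 0.007 = down on the band (hard stop). It starts at 0 to 0.0012, moves under about 4 N and stays where it is left.
- mark4_top (a point): Centre of the top face of the 4 o'clock mark, fifth and LAST of the row: a single bar, 30 mm long (radially) and 11 mm wide; dark steel, 4 mm thick, on thin pins. Moves with the mark. Its top is about 11 mm above the band before and 4 mm above it once the mark is fully down.
- mark4 (a joint): How far mark 5 of the row has been pressed down, m: 0 = fully raised, 0.007 = down on the band (hard stop). It starts at 0 to 0.0012, moves under about 4 N and stays where it is left.
- loupe: black eyeglass loupe, 42 mm wide and 42 mm high, standing inside the dial's open middle; leave alone. Origin: centre of its underside
- bezel: thin plain steel ring, 38 mm wide and 5 mm high, lying in the dial's gap; leave alone. Origin: centre of its underside
- tweezers: tweezers, 130 mm long, 9 mm high, dark steel with wooden tips, lying just outside the row of marks; leave alone. Origin: underside near mid-length, length along x
- holder: black stepped movement holder, foot 64 mm wide, 52 mm high; leave alone. Origin: centre of its underside
- pot: small glass pot with metal cap, 44 mm wide, 42 mm high; leave alone. Origin: centre of its underside
- driver: screwdriver, 140 mm long, lying along its x; leave alone
- wheel: brass clock wheel, about 46 mm wide, 6 mm thick with a short steel arbor, 14 mm high in all; leave alone. Origin: centre of its underside

How it is judged:
By the outcome, as a careful person would: the job done as asked, in the order asked, and still so for the second after the job is handed in, with the robot touching nothing.
It also fails if it takes over 45 s, if anything falls off the work surface, if the arm or the gripper's body presses on something with over 40 N, if the wrist force passes 120 N, or if a joint passes its speed limit or range.

## Robot

A 6-joint arm with a two-finger parallel gripper is mounted at the origin on the work surface. World frame = base frame: x ahead of the robot, y to its left, z up, the work surface at z = 0. Lengths are in mm, angles in rad, forces in N, time in s.
With the tool pointing down it reaches from about 350 to 1000 mm from the base axis. Payload 7.1 kg.
Tool frame: the origin (TCP) lies on the centre line of the jaws, within the pads' length; the fingertips stand 8 mm ahead of it and the grasp point (between the pads) lies 11 mm behind it; z points along the fingers, y is the line along which they close (so a half turn about z gives the same grasp; the last joint's range is limited). The gripper opens to 85 mm and grips with 20 to 120 N. Pads are 22 mm wide; open, the fingers measure 114 mm over their backs; the gripper's body (76 mm by 85 mm) begins 54 mm behind the grasp point. The pads swing forward as they close: fully open they stand 13 mm farther back than shut.
Start: joints at [1.24, 0.423, 1.63, -0, 1.089, -0.019], TCP at [191.701, 594.858, 217.319] pointing down, gripper open.
Joint ranges: [-3, 3], [-0.9, 2.11], [0.09, 2.58], [-1.31, 4.45], [0.11, 2.69], [-2.54, 2.54]. Speed limits (rad/s): [2.39, 2.39, 3.01, 3.14, 3.14, 3.14].

## Interface

Orientations are given as a rotation vector (axis times angle).
In Python, from workcell import read_state, capture, env gives the robot as it stands.
- The arm moves only by the tool send_rows, never from a script. Its arguments are lists of equal length, an entry for each row: "claw": the opening, from -1 (shut) to 1 (fully open), so that 0 is half open; "dp": the shift along the tool's x, y, z in m, a list of three; "angular": the turn, a rotation vector about the tool's x, y, z in rad, a list of three. A call has exactly 8 rows; each row shifts and turns the commanded pose from where the row before left it, along the tool's axes as they then stand; what a row does not reach is not made up. A row lasts 1/12 s, in which the tool goes at most 41.7 mm and 7.16 degrees, less where a joint would pass 70% of its speed; a pose out of reach is approached as far as the arm can. A call is refused whole if a number of a shift passes 0.0417 or a number of a turn 0.125, either way. A call with a gripper value outside its range is refused whole. The fingers move at their own pace and stop on an object; the grip force is fixed at half the most. Time passes only in rows, so rows that do not move let the fingers close, or fill a call up. It gives the time, the measured TCP pose, the force, the opening and the grip force at its end, in the units of the state.
- read_state(): the state, without advancing time (a new reading comes with each control period).
- capture(name): name is "scene" or "top" or "wrist"; returns a dict with "color" (384x512x3 uint8, red, green, blue), "fx", "fy", "cx", "cy" (pixels), "extrinsics" (4x4, takes a point from camera to world coordinates). Camera axes: x right, y down, z forward; pixel columns grow to the right and rows downward; lengths in mm; the calibration is good to about 2 mm. A picture is of the moment at which its call begins. There is no depth.
- env.hand_in(): hands the job in; it is judged then, once.
The state is a dict: "clock": time; "joints": joint angles; "dq": joint speeds; "joint_torque": joint torques, N m; "tool_pos": TCP position; "eef_rot": TCP orientation; "wrist_force": force on the tool from outside, world axes, zero at the start; "ft_torque": the same for the moment, N m; "grip_width": finger opening in mm; "finger_force": force on a finger pad.
Only numpy, scipy, OpenCV 4.12 (cv2) and the standard library are available. Lean on these libraries where they do the work, as an engineer would, in place of code of your own. Each camera call takes 0.05 s, during which the arm holds its last target. There are 200 camera calls.

## Working session

There is one attempt and no reset: what is moved stays moved. The work goes in short steps, Python scripts to look and compute and a tool call to move; the robot and the scene stay as the last step left them, time stands still between calls to the robot, and variables do not carry over. Pictures are saved under pics/ and viewed, at most 10 in all, crops included, and the job is handed in when it is done.

Besides the shell and the picture viewer there is one more tool, called after "Emit:" in YAML: its name, and indented under it one key for each argument. send_rows: Moves the arm, as the interface text tells. Its arguments: {"type":"object","properties":{"claw":{"type":"array"},"dp":{"type":"array"},"angular":{"type":"array"}},"required":["claw","dp","angular"]}

```bash
mkdir -p pics; python3 - <<'E'
from workcell import read_state, capture
import cv2,numpy as np,pickle
s=read_state();print({k:np.round(v,3) for k,v in s.items()})
for n in("scene","top","wrist"):
    c=capture(n);pickle.dump(c,open(f"pics/{n}0.pkl","wb"))
    print(n,c["fx"],c["cx"],c["cy"],np.round(c["extrinsics"],3).tolist())
    cv2.imwrite(f"pics/{n}0.png",cv2.resize(c["color"][:,:,::-1],(800,600),interpolation=cv2.INTER_CUBIC))
E
```

```text
{'clock': np.float64(0.0), 'joints': array([ 1.24 ,  0.424,  1.631, -0.   ,  1.089, -0.019]), 'dq': array([ 0.001,  0.001, -0.   ,  0.   ,  0.001,  0.   ]), 'joint_torque': array([-2.0000e-03, -5.5740e+01, -2.8174e+01, -0.0000e+00,  7.0000e-03,
        0.0000e+00]), 'tool_pos': array([191.496, 594.327, 216.526]), 'eef_rot': array([-4.880e-01, -3.103e+00,  2.000e-03]), 'wrist_force': array([-0.579, -0.277, -0.181]), 'ft_torque': array([-0.   ,  0.016, -0.035]), 'finger_force': np.float64(0.0), 'grip_width': np.float64(85.399)}
scene 377.29512115755216 254.12118990174477 193.47776237190166 [[0.701, 0.559, -0.443, 850.958], [0.713, -0.564, 0.417, -218.977], [-0.017, -0.608, -0.794, 578.894], [0.0, 0.0, 0.0, 1.0]]
top 349.1685836330016 259.3785289490819 191.5052561360575 [[0.022, -0.992, 0.122, 493.521], [-1.0, -0.019, 0.023, 36.611], [-0.021, -0.122, -0.992, 698.218], [0.0, 0.0, 0.0, 1.0]]
wrist 333.31711606292737 256.7326648898728 191.7940169791705 [[0.306, 0.906, 0.292, 116.148], [0.952, -0.291, -0.096, 617.602], [-0.002, 0.307, -0.952, 373.842], [0.0, 0.0, 0.0, 1.0]]
```

View pics/top0.png

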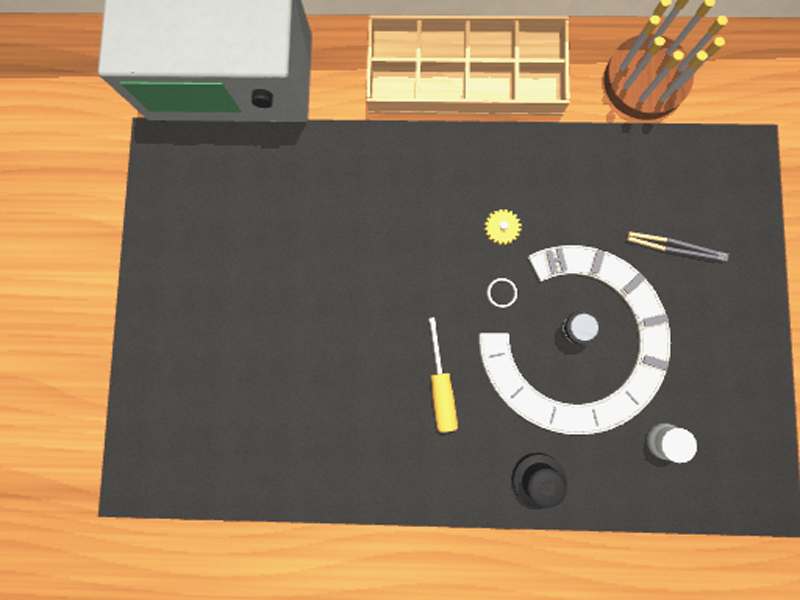

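View pics/wrist0.png

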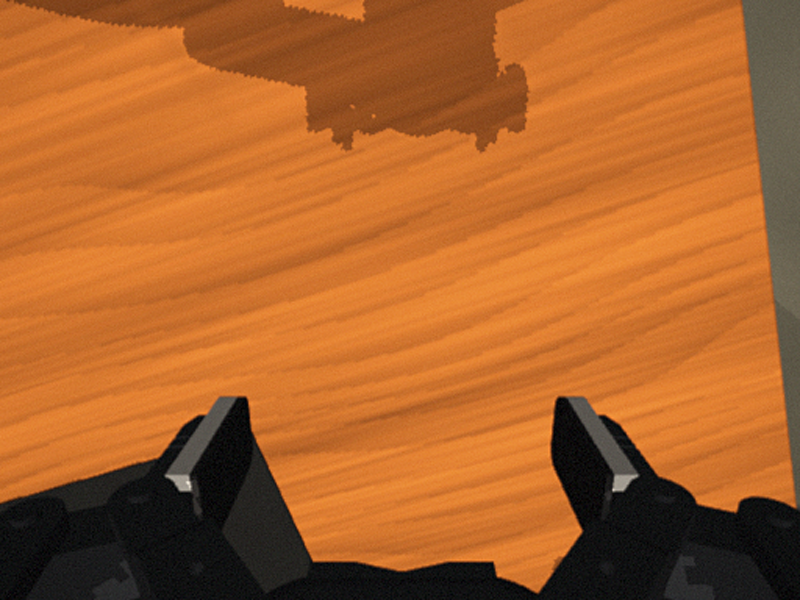

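The top view shows the dial centred near (575,340). The twin bar is at (556,262), and the singles run clockwise at (597,262), (634,283), (653,321) and (655,362). The loupe is at (582,328) and the tweezers at (680,247). The wrist camera sees only the table.

```bash
python3 - <<'E'
import pickle,cv2,numpy as np
a=pickle.load(open("pics/top0.pkl","rb"))["color"][145:285,290:450,::-1]
b=pickle.load(open("pics/scene0.pkl","rb"))["color"][:,:,::-1]
cv2.imwrite("pics/topc.png",cv2.resize(a,None,fx=4,fy=4,interpolation=cv2.INTER_CUBIC))
E
```

```text
(no output)
```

View pics/topc.png

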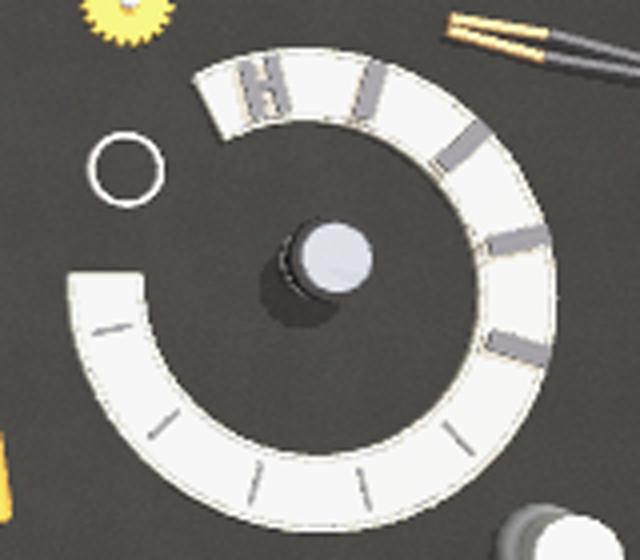

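View pics/scene0.png

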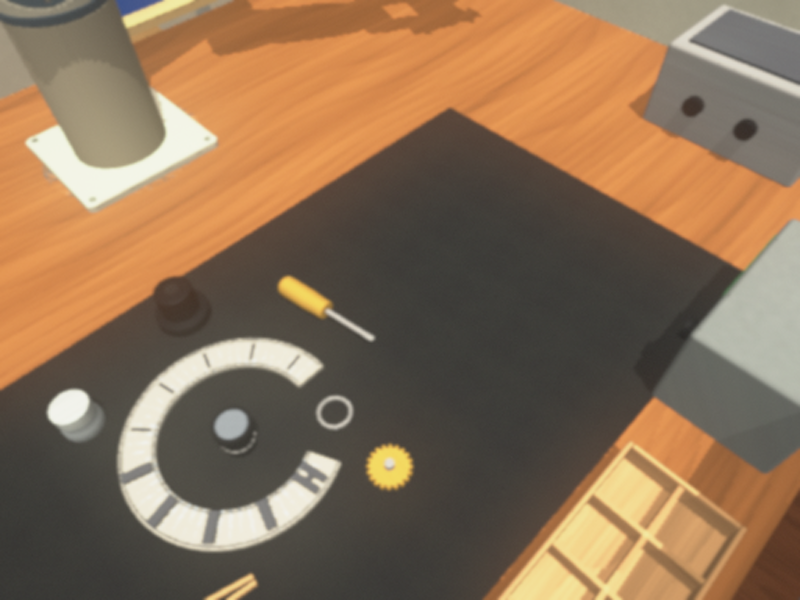

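In the crop, the raised marks are at (265,87), (370,92), (465,146), (518,241) and (519,347). In the scene view they are at (312,478), (266,513), (211,526), (160,512) and (137,472).

```bash
cat > h.py <<'E'
import numpy as np,pickle
from scipy.optimize import least_squares
def ray(c,u,v):
    E=c["extrinsics"];d=E[:3,:3]@np.array([(u-c["cx"])/c["fx"],(v-c["cy"])/c["fy"],1]);return E[:3,3],d
def plane(c,u,v,z):
    o,d=ray(c,u,v);return o+d*(z-o[2])/d[2]
def tri(rs):
    A=[];b=[]
    for o,d in rs:
        d=d/np.linalg.norm(d);P=np.eye(3)-np.outer(d,d);A.append(P);b.append(P@o)
    return np.linalg.lstsq(np.vstack(A),np.hstack(b),rcond=None)[0]
def fit(P):  # marks at radius 100, 30 deg apart clockwise -> cx,cy,theta0
    f=lambda p:np.r_[[q[:2]-p[:2]-100*np.array([np.cos(p[2]-k*np.pi/6),np.sin(p[2]-k*np.pi/6)]) for k,q in enumerate(P)]].ravel()
    r=least_squares(f,[P[:,0].mean()-60,P[:,1].mean(),0]);return r.x,np.round(r.fun,1)
E
python3 - <<'E'
from h import *
t=pickle.load(open("pics/top0.pkl","rb"));s=pickle.load(open("pics/scene0.pkl","rb"))
T=[(265,87),(370,92),(465,146),(518,241),(519,347)];S=[(312,478),(266,513),(211,526),(160,512),(137,472)]
T=[((x+.5)/4-.5+290,(y+.5)/4-.5+145) for x,y in T];S=[((x+.5)*.64-.5,(y+.5)*.64-.5) for x,y in S]
print(np.round([tri([ray(t,*a),ray(s,*b)]) for a,b in zip(T,S)],1))
for c,q in((t,T),(s,S)):
    P=np.array([plane(c,*a,19) for a in q]);print(np.round(P,1).tolist(),*fit(P))
E
```

```text
[[ 631.6 -135.6   16.7]
 [ 628.8 -187.3   19. ]
 [ 602.8 -231.4   21. ]
 [ 556.8 -257.8   17.8]
 [ 506.3 -254.4   20. ]]
[[630.4, -136.2, 19.0], [628.8, -187.3, 19.0], [602.9, -232.8, 19.0], [556.9, -256.8, 19.0], [505.9, -255.6, 19.0]] [ 5.33320714e+02 -1.59849402e+02  2.40771369e-01] [-0.  -0.2 -0.5  0.4  0.3 -0.7 -0.3  0.2  0.5  0.3]
[[633.3, -134.8, 19.0], [628.9, -187.3, 19.0], [602.3, -231.0, 19.0], [557.1, -258.1, 19.0], [506.3, -253.8, 19.0]] [ 5.34478482e+02 -1.58589583e+02  2.30513026e-01] [ 1.5  0.9 -1.3  0.2 -0.6  0.5 -0.2 -2.2  0.7  0.6]
```

Emit:
send_rows:
  claw: [-1,-1,-1,-1,-1,-1,-1,-1]
  dp:
    - [0,0,0]
    - [0,0,0]
    - [0,0,0]
    - [-0.02,-0.033,0]
    - [-0.02,-0.033,0]
    - [-0.02,-0.033,0]
    - [-0.02,-0.033,0]
    - [-0.02,-0.033,0]
  angular:
    - [0,0,-0.104]
    - [0,0,-0.104]
    - [0,0,-0.104]
    - [0,0,0]
    - [0,0,0]
    - [0,0,0]
    - [0,0,0]
    - [0,0,0]

```text
clock: 0.82
tool_pos: [292.1, 428.2, 217.1]
eef_rot: [0.001, -3.141, 0.001]
wrist_force: [1.1, 0.4, -0.3]
grip_width: 0.3
finger_force: 0.0
```

Emit:
send_rows:
  claw: [-1,-1,-1,-1,-1,-1,-1,-1]
  dp:
    - [-0.02,-0.033,0]
    - [-0.02,-0.033,0]
    - [-0.02,-0.033,0]
    - [-0.02,-0.033,0]
    - [-0.02,-0.033,0]
    - [-0.02,-0.033,0]
    - [-0.02,-0.033,0]
    - [-0.02,-0.033,0]
  angular:
    - [0,0,0]
    - [0,0,0]
    - [0,0,0]
    - [0,0,0]
    - [0,0,0]
    - [0,0,0]
    - [0,0,0]
    - [0,0,0]

```text
clock: 1.48
tool_pos: [452.3, 164.1, 217.4]
eef_rot: [-0.0, 3.142, 0.0]
wrist_force: [0.5, 0.4, -0.2]
grip_width: 0.1
finger_force: 0.0
```

Emit:
send_rows:
  claw: [-1,-1,-1,-1,-1,-1,-1,-1]
  dp:
    - [-0.018,-0.035,0.01]
    - [-0.018,-0.035,0.01]
    - [-0.018,-0.035,0.01]
    - [-0.018,-0.035,0.01]
    - [-0.018,-0.035,0.01]
    - [-0.018,-0.035,0]
    - [-0.018,-0.035,0]
    - [0,0,0]
  angular:
    - [0,0,0]
    - [0,0,0]
    - [0,0,0]
    - [0,0,0]
    - [0,0,0]
    - [0,0,0]
    - [0,0,0]
    - [0,0,0]

```text
clock: 2.15
tool_pos: [581.0, -84.7, 167.3]
eef_rot: [0.006, 3.139, -0.003]
wrist_force: [1.0, 0.8, -0.3]
grip_width: 0.0
finger_force: 0.0
```

```bash
python3 - <<'E'
from workcell import read_state, capture
import cv2,numpy as np,pickle
c=capture("wrist");pickle.dump(c,open("pics/wrist1.pkl","wb"))
cv2.imwrite("pics/wrist1.png",cv2.resize(c["color"][:,:,::-1],(800,600),interpolation=cv2.INTER_CUBIC))
s=read_state();print(s["tool_pos"],s["joints"],s["wrist_force"])
E
```

```text
[579.17985265 -82.22980297 166.97232283] [-1.61222615e-01  4.26958112e-01  1.75858483e+00 -3.52017420e-04
  9.55221574e-01 -1.72778665e+00] [-0.78906169  0.63892111 -0.35715   ]
```

View pics/wrist1.png

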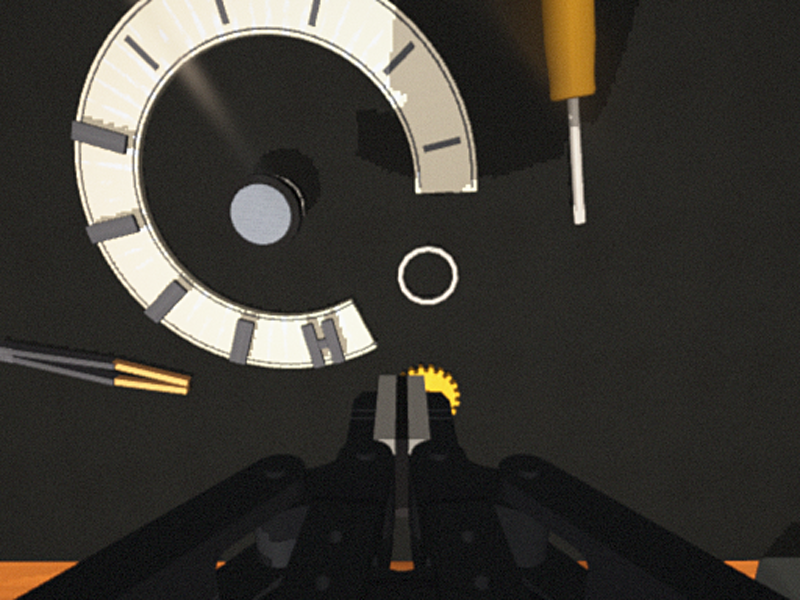

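The wrist view shows the marks at (324,342), (242,341), (168,299), (114,228) and (100,137). The shut fingertips are at (402,385).

```bash
python3 - <<'E'
from h import *
c=pickle.load(open("pics/wrist1.pkl","rb"))
q=[(324,342),(242,341),(168,299),(114,228),(100,137)]
P=np.array([plane(c,(x+.5)*.64-.5,(y+.5)*.64-.5,19) for x,y in q]);x,r=fit(P);print(np.round(P,1).tolist(),x,r)
C=np.array([533.5,-159.3]);th=.237
for k in np.arange(0,4.1,.5): a=th-k*np.pi/6;print(k,np.round(C+100*np.array([np.cos(a),np.sin(a)]),1))
E
```

```text
[[628.7, -135.3, 19.0], [627.9, -187.2, 19.0], [599.8, -230.2, 19.0], [555.7, -255.8, 19.0], [504.4, -254.8, 19.0]] [ 5.31662760e+02 -1.58767664e+02  2.40130460e-01] [-0.1 -0.4  0.2 -0.5 -1.   0.8  0.2  0.   0.7  0. ]
0.0 [ 630.7 -135.8]
0.5 [ 633.5 -161.8]
1.0 [ 629.4 -187.6]
1.5 [ 618.8 -211.4]
2.0 [ 602.4 -231.7]
2.5 [ 581.3 -247.1]
3.0 [ 557.  -256.5]
3.5 [ 531.  -259.3]
4.0 [ 505.2 -255.2]
```

Emit:
send_rows:
  claw: [-1,-1,-1,-1,-1,-1,-1,-1]
  dp:
    - [-0.025,-0.026,0]
    - [-0.026,-0.027,0.01]
    - [0,0,0.03]
    - [0,0,0.03]
    - [0,0,0.03]
    - [0,0,0.015]
    - [0,0,0]
    - [0,0,0]
  angular:
    - [0,0,0]
    - [0,0,0]
    - [0,0,0]
    - [0,0,0]
    - [0,0,0]
    - [0,0,0]
    - [0,0,0]
    - [0,0,0]

```text
clock: 2.87
tool_pos: [627.9, -131.0, 51.6]
eef_rot: [0.001, -3.139, -0.001]
wrist_force: [0.3, -0.5, -0.4]
grip_width: -0.2
finger_force: 0.0
```

```bash
python3 - <<'E'
from workcell import read_state, capture
import cv2,numpy as np,pickle
c=capture("wrist");pickle.dump(c,open("pics/wrist2.pkl","wb"))
cv2.imwrite("pics/wrist2.png",cv2.resize(c["color"][:,:,::-1],(800,600),interpolation=cv2.INTER_CUBIC))
s=read_state();print(s["tool_pos"],s["eef_rot"],s["wrist_force"])
E
```

```text
[ 629.08604304 -131.36762377   52.95887061] [-1.45730429e-03  3.14134130e+00  6.48198953e-05] [ 0.81009307 -0.0554419   0.80139782]
```

View pics/wrist2.png

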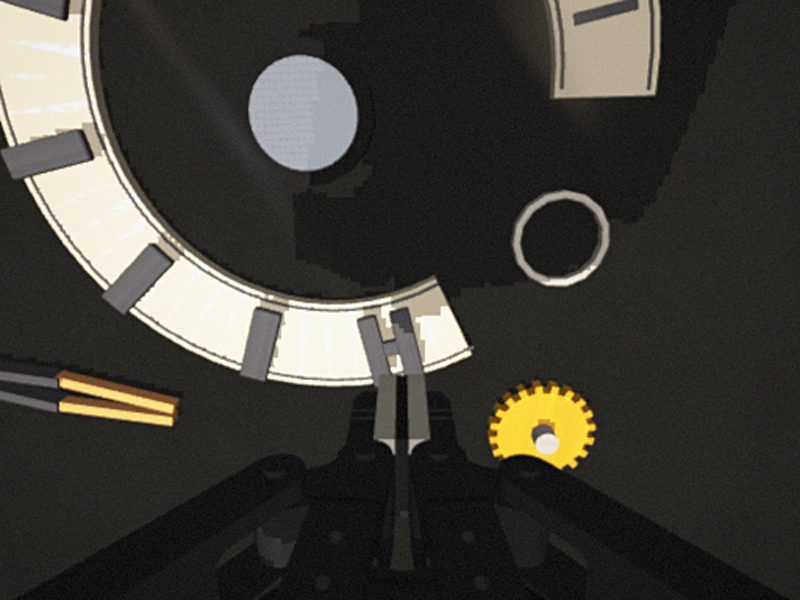

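The wrist view shows the twin mark at (391,343), the singles at (262,343), (138,278) and (47,153), and the fingertips' near edge at (402,376), about 4 mm short of the twin in y.

```bash
python3 - <<'E'
from h import *
from workcell import read_state
c=pickle.load(open("pics/wrist2.pkl","rb"))
q=[(391,343),(262,343),(138,278),(47,153)]
P=np.array([plane(c,(x+.5)*.64-.5,(y+.5)*.64-.5,19) for x,y in q]);print(np.round(P,1).tolist(),*fit(P))
E=np.linalg.inv(c["extrinsics"])
for z in(45,38,32): # tip edge on the camera side, tool at 629,-131.3
    for dx in(-11,11):
        p=E@np.array([629+dx,-131.3,z,1]);print(z,dx,np.round([(c["fx"]*p[0]/p[2]+c["cx"])/.64,(c["fy"]*p[1]/p[2]+c["cy"])/.64]))
s=read_state();print(s["tool_pos"],s["clock"])
E
```

```text
[[627.6, -136.2, 19.0], [627.6, -187.0, 19.0], [601.2, -231.7, 19.0], [555.8, -256.7, 19.0]] [ 5.31109764e+02 -1.60220653e+02  2.50055796e-01] [-0.4 -0.7  0.3  0.3  0.2  0.1 -0.1  0.4]
45 -11 [404. 346.]
45 11 [403. 404.]
38 -11 [404. 338.]
38 11 [403. 394.]
32 -11 [403. 332.]
32 11 [403. 387.]
[ 629.08604304 -131.36762377   52.95887061] 2.9167
```

Emit:
send_rows:
  claw: [-1,-1,-1,-1,-1,-1,-1,-1]
  dp:
    - [0,-0.0045,0]
    - [0,0,0.01]
    - [0,0,0.008]
    - [0,0,0.004]
    - [0,0,0.001]
    - [0,0,0]
    - [0,0,0]
    - [0,0,0]
  angular:
    - [0,0,0]
    - [0,0,0]
    - [0,0,0]
    - [0,0,0]
    - [0,0,0]
    - [0,0,0]
    - [0,0,0]
    - [0,0,0]

```text
clock: 3.58
tool_pos: [629.0, -136.6, 29.5]
eef_rot: [-0.0, 3.141, -0.0]
wrist_force: [0.4, 0.5, -0.1]
grip_width: 0.2
finger_force: 0.0
```

Emit:
send_rows:
  claw: [-1,-1,-1,-1,-1,-1,-1,-1]
  dp:
    - [0,0,0.001]
    - [0,0,0.001]
    - [0,0,0.001]
    - [0,0,0.001]
    - [0,0,0]
    - [0,0,0]
    - [0,0,0]
    - [0,0,0]
  angular:
    - [0,0,0]
    - [0,0,0]
    - [0,0,0]
    - [0,0,0]
    - [0,0,0]
    - [0,0,0]
    - [0,0,0]
    - [0,0,0]

```text
clock: 4.25
tool_pos: [628.9, -136.5, 25.3]
eef_rot: [-0.0, 3.142, -0.0]
wrist_force: [-0.2, 0.4, 0.4]
grip_width: 0.2
finger_force: 0.0
```

Emit:
send_rows:
  claw: [-1,-1,-1,-1,-1,-1,-1,-1]
  dp:
    - [0,0,0.001]
    - [0,0,0.001]
    - [0,0,0.001]
    - [0,0,0]
    - [0,0,0]
    - [0,0,0]
    - [0,0,0]
    - [0,0,0]
  angular:
    - [0,0,0]
    - [0,0,0]
    - [0,0,0]
    - [0,0,0]
    - [0,0,0]
    - [0,0,0]
    - [0,0,0]
    - [0,0,0]

```text
clock: 4.92
tool_pos: [628.9, -136.6, 22.4]
eef_rot: [-0.0, 3.141, -0.0]
wrist_force: [-0.4, 0.1, 0.3]
grip_width: 0.0
finger_force: 0.0
```

```bash
python3 - <<'E'
from workcell import read_state, capture
import cv2,pickle
c=capture("wrist");pickle.dump(c,open("pics/wrist3.pkl","wb"))
cv2.imwrite("pics/wrist3.png",cv2.resize(c["color"][130:330,150:350,::-1],(600,600),interpolation=cv2.INTER_CUBIC))
s=read_state();print(s["tool_pos"],s["wrist_force"])
E
```

```text
[ 628.8808291  -136.57408658   22.35025902] [-0.19036365 -0.23001678 -0.31393806]
```

View pics/wrist3.png

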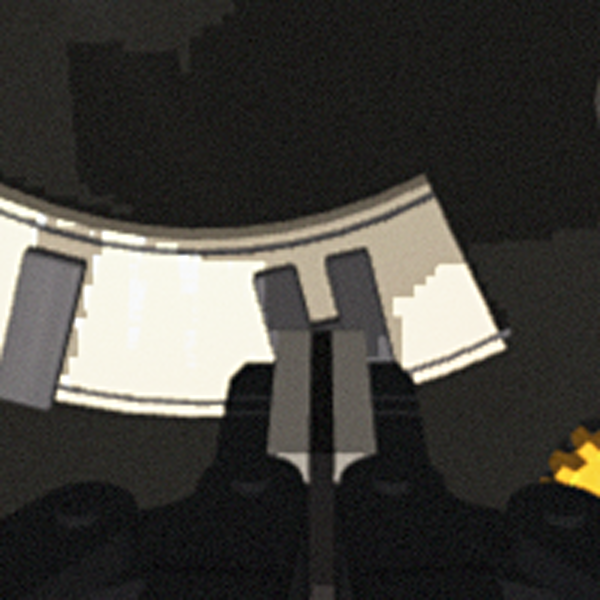

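Emit:
send_rows:
  claw: [-1,-1,-1,-1,-1,-1,-1,-1]
  dp:
    - [0,0,0.001]
    - [0,0,0.001]
    - [0,0,0]
    - [0,0,0]
    - [0,0,0]
    - [0,0,0]
    - [0,0,0]
    - [0,0,0]
  angular:
    - [0,0,0]
    - [0,0,0]
    - [0,0,0]
    - [0,0,0]
    - [0,0,0]
    - [0,0,0]
    - [0,0,0]
    - [0,0,0]

```text
clock: 5.63
tool_pos: [628.9, -136.6, 20.4]
eef_rot: [-0.0, 3.142, -0.0]
wrist_force: [-0.1, 0.1, 0.8]
grip_width: -0.1
finger_force: 0.0
```

Emit:
send_rows:
  claw: [-1,-1,-1,-1,-1,-1,-1,-1]
  dp:
    - [0,0,0.001]
    - [0,0,0]
    - [0,0,0]
    - [0,0,0]
    - [0,0,0.001]
    - [0,0,0]
    - [0,0,0]
    - [0,0,0]
  angular:
    - [0,0,0]
    - [0,0,0]
    - [0,0,0]
    - [0,0,0]
    - [0,0,0]
    - [0,0,0]
    - [0,0,0]
    - [0,0,0]

```text
clock: 6.3
tool_pos: [628.8, -136.5, 18.3]
eef_rot: [0.0, -3.142, 0.0]
wrist_force: [0.5, 0.3, 0.3]
grip_width: -0.0
finger_force: 0.0
```

Emit:
send_rows:
  claw: [-1,-1,-1,-1,-1,-1,-1,-1]
  dp:
    - [0,0,0.001]
    - [0,0,0]
    - [0,0,0]
    - [0,0,0]
    - [0,0,0.001]
    - [0,0,0]
    - [0,0,0]
    - [0,0,0]
  angular:
    - [0,0,0]
    - [0,0,0]
    - [0,0,0]
    - [0,0,0]
    - [0,0,0]
    - [0,0,0]
    - [0,0,0]
    - [0,0,0]

```text
clock: 6.97
tool_pos: [628.8, -136.5, 16.3]
eef_rot: [0.0, -3.142, -0.0]
wrist_force: [-0.2, 0.1, -0.2]
grip_width: -0.1
finger_force: 0.0
```

```bash
python3 - <<'E'
from workcell import read_state, capture
import cv2,pickle,numpy as np
c=capture("wrist");s=capture("scene");pickle.dump((c,s),open("pics/4.pkl","wb"))
a=cv2.resize(c["color"][180:310,180:310,::-1],(400,400),interpolation=cv2.INTER_CUBIC)
E=np.linalg.inv(s["extrinsics"]);p=E@[629,-136.5,19,1];u=int(s["fx"]*p[0]/p[2]+s["cx"]);v=int(s["fy"]*p[1]/p[2]+s["cy"]);print(u,v)
b=cv2.resize(s["color"][v-50:v+30,u-40:u+40,::-1],(400,400),interpolation=cv2.INTER_CUBIC)
cv2.imwrite("pics/4.png",np.hstack([a,b]))
s=read_state();print(s["tool_pos"],s["wrist_force"])
E
```

```text
196 304
[ 628.88182444 -136.5548446    16.34239052] [-0.48459327  0.23272188  0.44595339]
```

View pics/4.png

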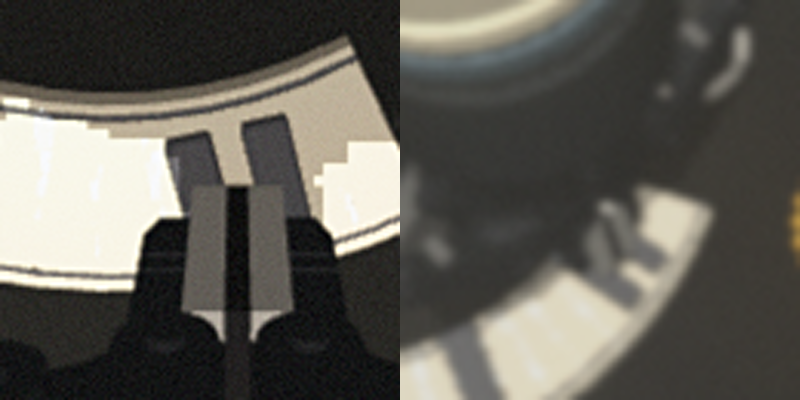

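Emit:
send_rows:
  claw: [-1,-1,-1,-1,-1,-1,-1,-1]
  dp:
    - [0,0,0.001]
    - [0,0,0]
    - [0,0,0]
    - [0,0,0]
    - [0,0,0]
    - [0,0,0]
    - [0,0,0]
    - [0,0,0]
  angular:
    - [0,0,0]
    - [0,0,0]
    - [0,0,0]
    - [0,0,0]
    - [0,0,0]
    - [0,0,0]
    - [0,0,0]
    - [0,0,0]

```text
clock: 7.73
tool_pos: [628.9, -136.6, 15.3]
eef_rot: [-0.0, 3.142, -0.0]
wrist_force: [0.1, 0.3, 0.6]
grip_width: 0.1
finger_force: 0.0
```

Emit:
send_rows:
  claw: [-1,-1,-1,-1,-1,-1,-1,-1]
  dp:
    - [0,0,0.001]
    - [0,0,0]
    - [0,0,0]
    - [0,0,0]
    - [0,0,0]
    - [0,0,0]
    - [0,0,0]
    - [0,0,0]
  angular:
    - [0,0,0]
    - [0,0,0]
    - [0,0,0]
    - [0,0,0]
    - [0,0,0]
    - [0,0,0]
    - [0,0,0]
    - [0,0,0]

```text
clock: 8.4
tool_pos: [628.8, -136.6, 14.3]
eef_rot: [-0.0, 3.142, -0.0]
wrist_force: [0.6, 0.1, -0.3]
grip_width: -0.4
finger_force: 0.0
```

```bash
python3 - <<'E'
from h import *
from workcell import read_state
c,s=pickle.load(open("pics/4.pkl","rb"))
u=237/400*130+180-.5;v=186/400*130+180-.5
o,d=ray(c,u,v)
print("cam",o)
for x in(616,618,620,624,629):
    t=(x-o[0])/d[0];print(x,np.round(o+t*d,1))
s=read_state();print(s["tool_pos"],s["joint_torque"],s["ft_torque"],s["wrist_force"],s["joints"])
E
```

```text
cam [ 549.57727625 -137.75868798  173.52739455]
616 [ 616.  -137.8   37.9]
618 [ 618.  -137.8   33.8]
620 [ 620.  -137.8   29.7]
624 [ 624.  -137.8   21.6]
629 [ 629.  -137.8   11.4]
[ 628.83912623 -136.57659922   14.32559534] [ 4.64802615e-04 -6.36101604e+01 -1.96079117e+01 -1.82405929e-04
  4.30474083e-04 -6.07352078e-06] [-0.02299493 -0.00798579 -0.04378608] [ 0.55314836  0.09188762 -0.25018263] [-2.32353795e-01  7.16379917e-01  1.67570460e+00 -2.05919519e-05
  7.49492472e-01 -1.80330109e+00]
```

Emit:
send_rows:
  claw: [-1,-1,-1,-1,-1,-1,-1,-1]
  dp:
    - [0,0,0.001]
    - [0,0,0]
    - [0,0,0]
    - [0,0,0.001]
    - [0,0,0]
    - [0,0,0]
    - [0,0,0]
    - [0,0,0]
  angular:
    - [0,0,0]
    - [0,0,0]
    - [0,0,0]
    - [0,0,0]
    - [0,0,0]
    - [0,0,0]
    - [0,0,0]
    - [0,0,0]

```text
clock: 9.07
tool_pos: [628.8, -136.5, 12.3]
eef_rot: [0.0, -3.142, 0.0]
wrist_force: [0.3, -0.4, -0.2]
grip_width: -0.0
finger_force: 0.0
```

Emit:
send_rows:
  claw: [-1,-1,-1,-1,-1,-1,-1,-1]
  dp:
    - [0,0,0.001]
    - [0,0,0]
    - [0,0,0]
    - [0,0,0.001]
    - [0,0,0]
    - [0,0,0]
    - [0,0,0]
    - [0,0,0]
  angular:
    - [0,0,0]
    - [0,0,0]
    - [0,0,0]
    - [0,0,0]
    - [0,0,0]
    - [0,0,0]
    - [0,0,0]
    - [0,0,0]

```text
clock: 9.73
tool_pos: [628.9, -136.6, 10.3]
eef_rot: [-0.0, 3.142, -0.0]
wrist_force: [0.4, -0.4, 0.1]
grip_width: 0.2
finger_force: 0.0
```

Emit:
send_rows:
  claw: [-1,-1,-1,-1,-1,-1,-1,-1]
  dp:
    - [0,0,0.001]
    - [0,0,0]
    - [0,0,0.001]
    - [0,0,0]
    - [0,0,0]
    - [0,0,0]
    - [0,0,0]
    - [0,0,0]
  angular:
    - [0,0,0]
    - [0,0,0]
    - [0,0,0]
    - [0,0,0]
    - [0,0,0]
    - [0,0,0]
    - [0,0,0]
    - [0,0,0]

```text
clock: 10.4
tool_pos: [628.9, -136.6, 8.4]
eef_rot: [-0.0, 3.141, -0.0]
wrist_force: [-0.7, 0.2, -0.1]
grip_width: -0.1
finger_force: 0.0
```

```bash
python3 - <<'E'
from workcell import read_state, capture
import cv2,pickle,numpy as np
c=capture("wrist");s=capture("scene");pickle.dump((c,s),open("pics/5.pkl","wb"))
c0,s0=pickle.load(open("pics/4.pkl","rb"))
f=lambda im,v,u,h:cv2.resize(im["color"][v-h:v+h,u-h:u+h,::-1],(400,300),interpolation=cv2.INTER_CUBIC)
a=np.hstack([f(c,240,257,45),cv2.resize(s["color"][260:320,150:230,::-1],(400,300),interpolation=cv2.INTER_CUBIC)])
b=np.hstack([f(c0,240,257,45),cv2.resize(s0["color"][260:320,150:230,::-1],(400,300),interpolation=cv2.INTER_CUBIC)])
cv2.imwrite("pics/5.png",np.vstack([a,b]))
s=read_state();print(s["tool_pos"],s["wrist_force"],s["clock"])
E
```

```text
[ 628.88646461 -136.54865058    8.35623737] [-0.45264292  0.59741937 -0.58775612] 10.5
```

View pics/5.png

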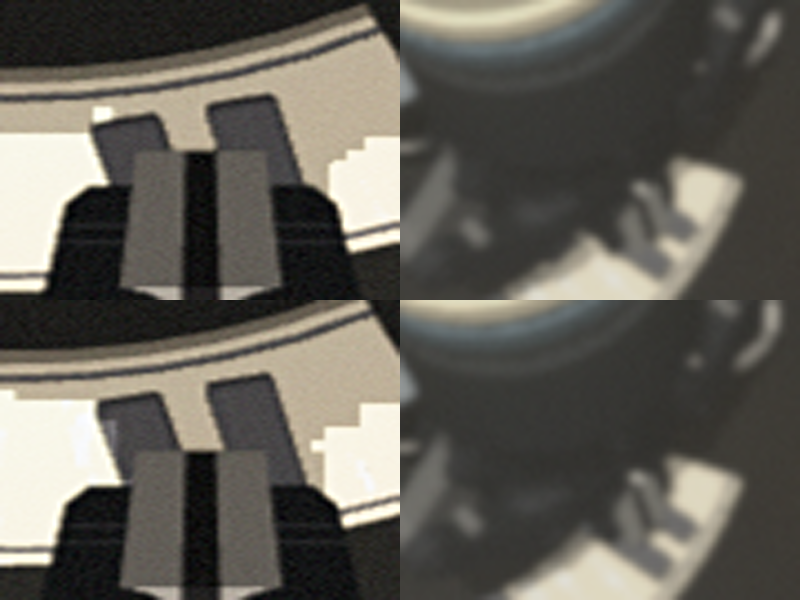

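Emit:
send_rows:
  claw: [-1,-1,-1,-1,-1,-1,-1,-1]
  dp:
    - [0,0,0.001]
    - [0,0,0]
    - [0,0,0]
    - [0,0,0.001]
    - [0,0,0]
    - [0,0,0]
    - [0,0,0]
    - [0,0,0]
  angular:
    - [0,0,0]
    - [0,0,0]
    - [0,0,0]
    - [0,0,0]
    - [0,0,0]
    - [0,0,0]
    - [0,0,0]
    - [0,0,0]

```text
clock: 11.17
tool_pos: [628.9, -136.6, 6.3]
eef_rot: [-0.0, 3.142, 0.0]
wrist_force: [-0.5, -0.6, 0.5]
grip_width: -0.2
finger_force: 0.0
```

Emit:
send_rows:
  claw: [-1,-1,-1,-1,-1,-1,-1,-1]
  dp:
    - [0,0,0.001]
    - [0,0,0]
    - [0,0,0]
    - [0,0,0.001]
    - [0,0,0]
    - [0,0,0]
    - [0,0,0]
    - [0,0,0]
  angular:
    - [0,0,0]
    - [0,0,0]
    - [0,0,0]
    - [0,0,0]
    - [0,0,0]
    - [0,0,0]
    - [0,0,0]
    - [0,0,0]

```text
clock: 11.83
tool_pos: [629.0, -136.6, 4.5]
eef_rot: [-0.0, 3.141, -0.0]
wrist_force: [-1.0, 0.4, 3.2]
grip_width: -0.2
finger_force: 1.7
```

Emit:
send_rows:
  claw: [-1,-1,-1,-1,-1,-1,-1,-1]
  dp:
    - [0,0,0.001]
    - [0,0,0.001]
    - [0,0,0.001]
    - [0,0,0.001]
    - [0,0,0.001]
    - [0,0,0]
    - [0,0,0]
    - [0,0,0]
  angular:
    - [0,0,0]
    - [0,0,0]
    - [0,0,0]
    - [0,0,0]
    - [0,0,0]
    - [0,0,0]
    - [0,0,0]
    - [0,0,0]

```text
clock: 12.5
tool_pos: [628.9, -136.6, -0.9]
eef_rot: [-0.0, 3.142, -0.0]
wrist_force: [1.3, 0.0, 1.4]
grip_width: 0.1
finger_force: 0.6
```

Emit:
send_rows:
  claw: [-1,-1,-1,-1,-1,-1,-1,-1]
  dp:
    - [0,0,0.0005]
    - [0,0,0.0005]
    - [0,0,0]
    - [0,0,0]
    - [0,0,0]
    - [0,0,0]
    - [0,0,0]
    - [0,0,0]
  angular:
    - [0,0,0]
    - [0,0,0]
    - [0,0,0]
    - [0,0,0]
    - [0,0,0]
    - [0,0,0]
    - [0,0,0]
    - [0,0,0]

```text
clock: 13.17
tool_pos: [628.9, -136.6, -1.0]
eef_rot: [-0.0, 3.141, -0.0]
wrist_force: [-0.9, 0.3, 8.0]
grip_width: -0.3
finger_force: 4.2
```

Emit:
send_rows:
  claw: [-1,-1,-1,-1,-1,-1,-1,-1]
  dp:
    - [0,0,0.0005]
    - [0,0,0]
    - [0,0,0]
    - [0,0,0]
    - [0,0,0]
    - [0,0,0]
    - [0,0,0]
    - [0,0,0]
  angular:
    - [0,0,0]
    - [0,0,0]
    - [0,0,0]
    - [0,0,0]
    - [0,0,0]
    - [0,0,0]
    - [0,0,0]
    - [0,0,0]

```text
clock: 13.83
tool_pos: [629.0, -136.6, -1.0]
eef_rot: [-0.0, 3.141, -0.0]
wrist_force: [-1.5, -0.6, 12.2]
grip_width: -0.4
finger_force: 6.2
```

Emit:
send_rows:
  claw: [-1,-1,-1,-1,-1,-1,-1,-1]
  dp:
    - [0,0,-0.007]
    - [0,0,-0.0075]
    - [0,0,0]
    - [-0.002,-0.0125,0]
    - [-0.0012,-0.0125,0]
    - [0.0015,-0.013,0]
    - [0.0025,-0.013,0]
    - [0,0,0]
  angular:
    - [0,0,0]
    - [0,0,0]
    - [0,0,0]
    - [0,0,0]
    - [0,0,0]
    - [0,0,0]
    - [0,0,0]
    - [0,0,0]

```text
clock: 14.5
tool_pos: [627.3, -190.9, 11.9]
eef_rot: [-0.004, -3.141, 0.001]
wrist_force: [-0.7, 0.0, -0.5]
grip_width: 0.1
finger_force: 0.0
```

Emit:
send_rows:
  claw: [-1,-1,-1,-1,-1,-1,-1,-1]
  dp:
    - [0,0,0.005]
    - [0,0,0.002]
    - [0,0,0.0015]
    - [0,0,0.0015]
    - [0,0,0.0015]
    - [0,0,0.001]
    - [0,0,0]
    - [0,0,0]
  angular:
    - [0,0,0]
    - [0,0,0]
    - [0,0,0]
    - [0,0,0]
    - [0,0,0]
    - [0,0,0]
    - [0,0,0]
    - [0,0,0]

```text
clock: 15.17
tool_pos: [628.2, -187.1, -0.3]
eef_rot: [-0.001, 3.141, 0.0]
wrist_force: [-0.8, -0.5, 1.3]
grip_width: 0.0
finger_force: 0.5
```

Emit:
send_rows:
  claw: [-1,-1,-1,-1,-1,-1,-1,-1]
  dp:
    - [0,0,0.001]
    - [0,0,0.001]
    - [0,0,0]
    - [0,0,0]
    - [0,0,0]
    - [0,0,0]
    - [0,0,0]
    - [0,0,0]
  angular:
    - [0,0,0]
    - [0,0,0]
    - [0,0,0]
    - [0,0,0]
    - [0,0,0]
    - [0,0,0]
    - [0,0,0]
    - [0,0,0]

```text
clock: 15.83
tool_pos: [628.2, -187.2, -1.0]
eef_rot: [-0.0, 3.141, 0.001]
wrist_force: [-4.2, 1.0, 12.6]
grip_width: 0.1
finger_force: 6.2
```

Emit:
send_rows:
  claw: [-1,-1,-1,-1,-1,-1,-1,-1]
  dp:
    - [0,0,-0.007]
    - [0,0,-0.0075]
    - [0,0,0]
    - [0.0045,-0.0122,0]
    - [0.006,-0.012,0]
    - [0.0075,-0.0107,0]
    - [0.0088,-0.0096,0]
    - [0,0,0]
  angular:
    - [0,0,0]
    - [0,0,0]
    - [0,0,0]
    - [0,0,0]
    - [0,0,0]
    - [0,0,0]
    - [0,0,0]
    - [0,0,0]

```text
clock: 16.5
tool_pos: [598.6, -234.4, 11.8]
eef_rot: [-0.004, -3.14, -0.001]
wrist_force: [0.4, 0.4, 0.5]
grip_width: 0.1
finger_force: 0.0
```

Emit:
send_rows:
  claw: [-1,-1,-1,-1,-1,-1,-1,-1]
  dp:
    - [0,0,0.001]
    - [0,0,0.004]
    - [0,0,0.002]
    - [0,0,0.0015]
    - [0,0,0.0015]
    - [0,0,0.0015]
    - [0,0,0.001]
    - [0,0,0]
  angular:
    - [0,0,0]
    - [0,0,0]
    - [0,0,0]
    - [0,0,0]
    - [0,0,0]
    - [0,0,0]
    - [0,0,0]
    - [0,0,0]

```text
clock: 17.17
tool_pos: [601.4, -231.9, -0.3]
eef_rot: [-0.001, 3.141, -0.0]
wrist_force: [-1.1, -1.3, 0.6]
grip_width: 0.3
finger_force: 0.6
```

Emit:
send_rows:
  claw: [-1,-1,-1,-1,-1,-1,-1,-1]
  dp:
    - [0,0,0.001]
    - [0,0,0.001]
    - [0,0,0]
    - [0,0,0]
    - [0,0,0]
    - [0,0,0]
    - [0,0,0]
    - [0,0,0]
  angular:
    - [0,0,0]
    - [0,0,0]
    - [0,0,0]
    - [0,0,0]
    - [0,0,0]
    - [0,0,0]
    - [0,0,0]
    - [0,0,0]

```text
clock: 17.83
tool_pos: [601.5, -231.9, -1.0]
eef_rot: [-0.0, 3.141, 0.0]
wrist_force: [-3.9, 0.4, 12.9]
grip_width: -0.0
finger_force: 6.4
```

Emit:
send_rows:
  claw: [-1,-1,-1,-1,-1,-1,-1,-1]
  dp:
    - [0,0,-0.007]
    - [0,0,-0.0075]
    - [0,0,0]
    - [0.01,-0.0085,0]
    - [0.011,-0.0069,0]
    - [0.012,-0.0055,0]
    - [0.0124,-0.0039,0]
    - [0,0,0]
  angular:
    - [0,0,0]
    - [0,0,0]
    - [0,0,0]
    - [0,0,0]
    - [0,0,0]
    - [0,0,0]
    - [0,0,0]
    - [0,0,0]

```text
clock: 18.5
tool_pos: [551.8, -257.4, 11.6]
eef_rot: [-0.003, -3.138, -0.002]
wrist_force: [-0.3, 0.5, -0.7]
grip_width: 0.1
finger_force: 0.0
```

Emit:
send_rows:
  claw: [-1,-1,-1,-1,-1,-1,-1,-1]
  dp:
    - [0,0,0.001]
    - [0,0,0.004]
    - [0,0,0.002]
    - [0,0,0.0015]
    - [0,0,0.0015]
    - [0,0,0.0015]
    - [0,0,0.001]
    - [0,0,0]
  angular:
    - [0,0,0]
    - [0,0,0]
    - [0,0,0]
    - [0,0,0]
    - [0,0,0]
    - [0,0,0]
    - [0,0,0]
    - [0,0,0]

```text
clock: 19.17
tool_pos: [556.3, -256.9, -0.3]
eef_rot: [-0.001, 3.141, -0.0]
wrist_force: [0.1, -1.7, 0.6]
grip_width: -0.1
finger_force: 0.7
```

Emit:
send_rows:
  claw: [-1,-1,-1,-1,-1,-1,-1,-1]
  dp:
    - [0,0,0.001]
    - [0,0,0.001]
    - [0,0,0]
    - [0,0,0]
    - [0,0,0]
    - [0,0,0]
    - [0,0,0]
    - [0,0,0]
  angular:
    - [0,0,0]
    - [0,0,0]
    - [0,0,0]
    - [0,0,0]
    - [0,0,0]
    - [0,0,0]
    - [0,0,0]
    - [0,0,0]

```text
clock: 19.83
tool_pos: [556.3, -256.9, -1.1]
eef_rot: [-0.0, 3.141, -0.0]
wrist_force: [-2.8, -0.8, 12.8]
grip_width: 0.3
finger_force: 6.4
```

Emit:
send_rows:
  claw: [-1,-1,-1,-1,-1,-1,-1,-1]
  dp:
    - [0,0,-0.007]
    - [0,0,-0.0075]
    - [0,0,0]
    - [0.013,-0.002,0]
    - [0.0132,-0.0007,0]
    - [0.013,0.001,0]
    - [0.0128,0.003,0]
    - [0,0,0]
  angular:
    - [0,0,0]
    - [0,0,0]
    - [0,0,0]
    - [0,0,0]
    - [0,0,0]
    - [0,0,0]
    - [0,0,0]
    - [0,0,0]

```text
clock: 20.5
tool_pos: [500.9, -254.5, 11.7]
eef_rot: [-0.001, -3.138, -0.003]
wrist_force: [0.2, 1.1, 0.0]
grip_width: -0.2
finger_force: 0.0
```

Emit:
send_rows:
  claw: [-1,-1,-1,-1,-1,-1,-1,-1]
  dp:
    - [0,0,0.001]
    - [0,0,0.004]
    - [0,0,0.002]
    - [0,0,0.0015]
    - [0,0,0.0015]
    - [0,0,0.0015]
    - [0,0,0.001]
    - [0,0,0]
  angular:
    - [0,0,0]
    - [0,0,0]
    - [0,0,0]
    - [0,0,0]
    - [0,0,0]
    - [0,0,0]
    - [0,0,0]
    - [0,0,0]

```text
clock: 21.17
tool_pos: [504.5, -255.8, -0.2]
eef_rot: [-0.001, 3.141, -0.001]
wrist_force: [2.4, -0.2, 1.5]
grip_width: 0.1
finger_force: 1.2
```

Emit:
send_rows:
  claw: [-1,-1,-1,-1,-1,-1,-1,-1]
  dp:
    - [0,0,0.001]
    - [0,0,0.001]
    - [0,0,0]
    - [0,0,0]
    - [0,0,0]
    - [0,0,0]
    - [0,0,0]
    - [0,0,0]
  angular:
    - [0,0,0]
    - [0,0,0]
    - [0,0,0]
    - [0,0,0]
    - [0,0,0]
    - [0,0,0]
    - [0,0,0]
    - [0,0,0]

```text
clock: 21.83
tool_pos: [504.5, -255.8, -1.1]
eef_rot: [-0.0, 3.14, -0.001]
wrist_force: [-0.1, 1.3, 13.6]
grip_width: -0.1
finger_force: 6.6
```

Emit:
send_rows:
  claw: [-1,-1,-1,-1,-1,-1,-1,-1]
  dp:
    - [0,0,-0.01]
    - [0,0,-0.02]
    - [0,0,-0.035]
    - [0,0,-0.035]
    - [0,0,-0.035]
    - [0,0,-0.03]
    - [0,0,0]
    - [0,0,0]
  angular:
    - [0,0,0]
    - [0,0,0]
    - [0,0,0]
    - [0,0,0]
    - [0,0,0]
    - [0,0,0]
    - [0,0,0]
    - [0,0,0]

```text
clock: 22.5
tool_pos: [504.3, -255.9, 164.6]
eef_rot: [-0.0, 3.139, -0.002]
wrist_force: [0.3, -0.0, 0.0]
grip_width: 0.3
finger_force: 0.0
```

```bash
python3 - <<'E'
from workcell import read_state, capture
import cv2,numpy as np,pickle
w=capture("wrist")["color"];t=capture("scene")["color"]
s0=pickle.load(open("pics/scene0.pkl","rb"))["color"]
f=lambda a,h:cv2.resize(a[:,:,::-1],(400,h),interpolation=cv2.INTER_CUBIC)
cv2.imwrite("pics/end.png",np.vstack([np.hstack([f(w,300),f(t,300)]),np.hstack([f(s0[205:365,60:240],300),f(t[205:365,60:240],300)])]))
s=read_state();print(s["tool_pos"],s["wrist_force"],s["clock"])
E
```

```text
[ 502.72836261 -255.06530835  161.96599851] [-0.25625293  0.6835683  -0.46676038] 22.6
```

View pics/end.png

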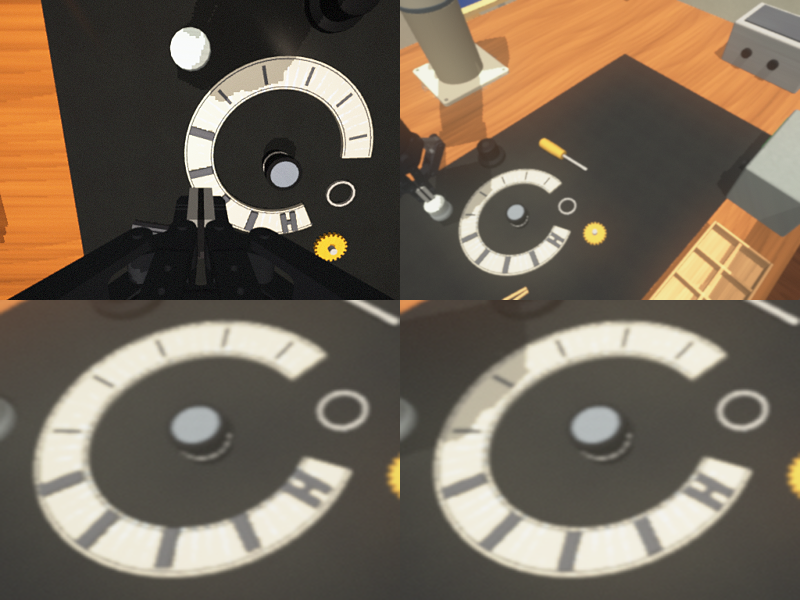

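The before and after scene crops match: the dial, loupe and bezel have not moved. The marks now sit lower, with the twin at about (715,490) in the right-hand crop, and all five hit their hard stop. I'm handing the job in.

```bash
python3 -c "
from workcell import env
print(env.hand_in())"
```

```text
the job is handed in; nothing more can be done
None
```

I pressed all five hour marks down to their stops in clockwise order from 12 o'clock, each with about 12–14 N; the dial showed no shift in the final picture, and the job was handed in after about 23 s.

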